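# Drop the U-bolt over the air pipe

## Robot

A 6-joint arm with a two-finger parallel gripper is mounted at the origin on the work surface. World frame = base frame: x ahead of the robot, y to its left, z up, the work surface at z = 0. Lengths are in m, angles in rad, forces in N, time in s.
With the tool pointing down it reaches from about 0.375 to 0.9 m from the base axis. Payload 3.1 kg.
Tool frame: the origin (TCP) lies on the centre line of the jaws, within the pads' length; the fingertips stand 8 mm ahead of it and the grasp point (between the pads) lies 11 mm behind it; z points along the fingers, y is the line along which they close (so a half turn about z gives the same grasp; the last joint's range is limited). The gripper opens to 87 mm and grips with 3 to 60 N. Pads are 19 mm wide; open, the fingers measure 117 mm over their backs; the gripper's body (75 mm by 190 mm) begins 51 mm behind the grasp point.
Start: joints at [1.04, 0.527, 1.433, -0, 1.181, -0.178], TCP at [0.215, 0.587, 0.231] pointing down, gripper open.
Joint ranges: [-3.08, 3.08], [-0.75, 2.2], [0.22, 2.44], [-1.43, 4.57], [0, 2.65], [-2.85, 2.85]. Speed limits (rad/s): [2.79, 2.79, 3.14, 3.14, 3.14, 3.14].

## Interface

Orientations are given as a unit quaternion [x, y, z, w].
In Python, from rig import robot gives the robot as it stands. The module is installed in compiled form; this text tells all that it offers.
- The arm moves only by the tool send_rows, never from a script. Its argument "increments" is one flat list of numbers, 7 for each row, row after row: the turn, a rotation vector about the world's x, y, z in rad, then the shift along the world's x, y, z in cm, then the opening, from 0 (shut) to 1 (fully open). A call has 1 to 20 rows; each row shifts and turns the commanded pose from where the row before left it; what a row does not reach is not made up. A row lasts 1/12 s, in which the tool goes at most 41.7 mm and 7.16 degrees, less where a joint would pass 70% of its speed; a pose out of reach is approached as far as the arm can. A call is refused whole if a number of a shift passes 4.17 or a number of a turn 0.125, either way. A call with a gripper value outside its range is refused whole. The fingers move at their own pace and stop on an object; "newtons" is the grip in N (left out, the last holds). Time passes only in rows, so rows that do not move let the fingers close. It gives the time, the measured TCP pose, the force, the opening and the grip force at its end, in the units of the state.
- robot.get_obs(): the state, without advancing time (a new reading comes with each control period).
- robot.camera(name): name is "scene" or "top" or "wrist"; returns a dict with "image" (384x512x3 uint8, red, green, blue), "range_z" (384x512 float32, m along the optical axis (not along the pixel's ray), 0 where there is no reading), "fx", "fy", "cx", "cy" (pixels), "R" (3x3) and "t" (3): a world point X has camera coordinates R X + t. Camera axes: x right, y down, z forward; pixel columns grow to the right and rows downward; lengths in m; the calibration is good to about 2 mm. A picture is of the moment at which its call begins.
- robot.hand_in(): hands the job in; it is judged then, once.
The state is a dict: "time": time; "q": joint angles; "joint_velocities": joint speeds; "joint_torque": joint torques, N m; "position": TCP position; "tool_rot": TCP orientation; "ft_force": force on the tool from outside, world axes, zero at the start; "moment": the same for the moment, N m; "grip_width": finger opening in m; "grip_force": force on a finger pad.
Only numpy, scipy, OpenCV 4.12 (cv2) and the standard library are available. Lean on these libraries where they do the work, as an engineer would, in place of code of your own. Each camera call takes 0.05 s, during which the arm holds its last target. There are 200 camera calls.

## Task

The compressed-air pipe on the plywood board lies bare across one of its two green brackets. Take the U-bolt with the red grip from the wooden stand, lower it astride the pipe so that both legs go down through the two holes of that bracket, let go once the bow rests on the pipe, and leave the yellow and blue U-bolts in their places.

Things in the scene. Friction and masses are not known exactly. Their poses are not given: they have to be found in the camera images.
- ubolt_red: 0.11 kg steel U-bolt, 8 mm rod, legs 60 mm centre to centre, 52 clear. Red grip block on its bow: 36 (x) by 22 (y), 4 to 46 mm above the origin; pinch the 22. Origin: middle of bow's underside; x leg to leg, y across the U, z up, leg tips at -72 mm. Stands legs down, loose, in a kerf (11 wide, 40 deep) of a wooden stand 55 mm high, among two others 90 mm apart, any order. Same either way round
- seat (a point): top of the fixed grey pipe (34 mm diameter) over the empty bracket, 109 mm above table: where a seated U-bolt's origin goes. x across pipe, hole to hole; y along pipe; z up. Bracket top 34 mm below; holes centred at x = -30 and +30 mm, 26 (x) by 24 (y) mm, plate 6 thick, 51 free below. At y = -130 mm the other bracket's dark U-bolt, 8 mm above pipe top; beyond it a valve lever, up to 27
- ubolt_yellow: as ubolt_red (same frame, grip block, heights, stand), but grip block yellow, legs 38 mm centre to centre, 30 mm clear. Too narrow for the pipe; leave it in the stand
- ubolt_blue: as ubolt_red (same frame, grip block, heights, stand), but grip block blue, legs 92 mm centre to centre, 84 mm clear. Too wide for the holes; leave it in the stand
Not all that is in view belongs to the job. Leave any orange or pink look-alike of the ubolt_red alone.

How it is judged:
On the way:
1. both legs of the red U-bolt are in the bracket holes while the gripper still holds it (horizontal distance between ubolt_red and seat below 0.018 m and z of ubolt_red in the frame of seat below 0.025 m and angle between the x axis of ubolt_red and the x axis of seat, either way round below 0.35 rad and contact force between the fingers and ubolt_red above 0.5 N), for 0.1 s.
At the end, for the whole second after the job is handed in: Red U-bolt astride the pipe at the empty bracket, both legs through the holes: origin within 16 mm sideways and 8 mm in height of the seat, within 20 degrees of its direction and 15 of upright, released, slower than 30 mm/s; yellow and blue within 30 mm of their starts (horizontal distance between ubolt_red and seat below 0.016 m and z of ubolt_red in the frame of seat between -0.008 and 0.008 m and angle between the x axis of ubolt_red and the x axis of seat, either way round below 0.35 rad and angle between ubolt_red's own z axis and vertical below 0.26 rad and linear speed of ubolt_red below 0.03 m/s and distance of each of ubolt_yellow, ubolt_blue from where it was at the start of the episode below 0.03 m); the robot touches nothing.
It fails at once if the yellow or the blue U-bolt is taken or knocked more than 60 mm from its place (distance of any of ubolt_yellow, ubolt_blue from where it was at the start of the episode above 0.06 m).
It also fails if it takes over 32 s, if anything falls off the work surface, if the arm or the gripper's body presses on something with over 40 N, if the wrist force passes 120 N, or if a joint passes its speed limit or range.

## Working session

There is one attempt and no reset: what is moved stays moved. The work goes in short steps, Python scripts to look and compute and a tool call to move; the robot and the scene stay as the last step left them, time stands still between calls to the robot, and variables do not carry over. Pictures are saved under pics/ and viewed, at most 10 in all, crops included, and the job is handed in when it is done.

Besides the shell and the picture viewer there is one more tool, called after ">>>" in YAML: its name, and indented under it one key for each argument. send_rows: Moves the arm, as the interface text tells. Its arguments: {"type":"object","properties":{"increments":{"type":"array"},"newtons":{"type":"number"}},"required":["increments"]}

```bash
mkdir -p pics
cat > h.py <<'E'
import numpy as np,cv2
from rig import robot
def cam(n,save=None):
    c=robot.camera(n)
    if save: cv2.imwrite('pics/'+save,c['image'][:,:,::-1])
    return c
def pts(c):
    z=c['range_z'];v,u=np.mgrid[:z.shape[0],:z.shape[1]]
    P=np.stack([(u-c['cx'])/c['fx']*z,(v-c['cy'])/c['fy']*z,z],-1)
    return (P-c['t'])@c['R']   # world
def ray(c,u,v,h):
    d=c['R'].T@np.array([(u-c['cx'])/c['fx'],(v-c['cy'])/c['fy'],1]);o=-c['R'].T@c['t']
    return o+d*(h-o[2])/d[2]
E
python3 - <<'E'
from h import *
a=cam('scene');b=cam('top')
np.savez('first.npz',**{'s_'+k:v for k,v in a.items()},**{'t_'+k:v for k,v in b.items()})
cv2.imwrite('pics/a.png',np.vstack([a['image'],b['image']])[:,:,::-1][:, :])
cv2.imwrite('pics/scene.png',a['image'][:,:,::-1]);cv2.imwrite('pics/top.png',b['image'][:,:,::-1])
print(robot.get_obs())
E
```

```text
{'time': 0.1, 'q': array([ 1.04051896e+00,  5.28368028e-01,  1.43379067e+00, -8.05667586e-06,
        1.18137605e+00, -1.78494162e-01]), 'joint_velocities': array([-0.00099314, -0.00096862, -0.00437877,  0.00045525, -0.00039359,
        0.00020846]), 'joint_torque': array([ 1.41068494e-04, -4.40986991e+01, -1.77151108e+01,  6.35412242e-02,
        5.33752958e-02, -5.24390839e-05]), 'position': array([0.21499664, 0.58616902, 0.22966739]), 'tool_rot': array([ 1.74984463e-01,  9.84570716e-01, -9.12000510e-04, -3.33474180e-04]), 'ft_force': array([ 0.16394543, -0.10239636,  0.59038775]), 'moment': array([-0.01560111,  0.00441015,  0.00857127]), 'grip_force': 0.0, 'grip_width': 0.08693654068303033}
```

View pics/scene.png

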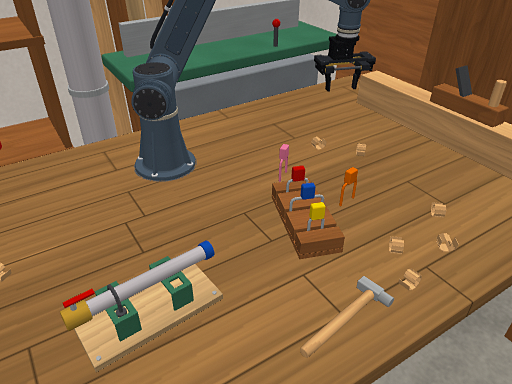

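View pics/top.png

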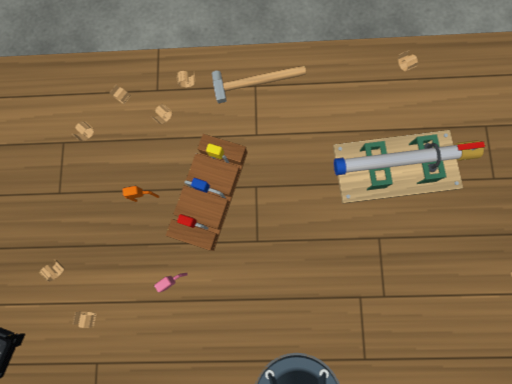

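Scene view: the red U-bolt's grip is at (298,173), in the stand. It could be confused with pink (284,150), orange (350,173), blue (308,190), yellow (317,211) and the red valve lever (78,298). The top view shows red at (186,221) and the empty bracket near (376,165). The dark U-bolt is at (432,155). I choose the red grip in the stand and measure next.

```bash
cat > m.py <<'E'
from h import *
d=np.load('first.npz')
for p in 's','t':
    c={k[2:]:d[k] for k in d if k[0]==p};W=pts(c)
    hsv=cv2.cvtColor(c['image'],cv2.COLOR_RGB2HSV);H,S,V=[hsv[...,i].astype(int) for i in range(3)]
    print(p,'cam at',(-c['R'].T@c['t']).round(3))
    M={'red':((H<4)|(H>176))&(S>190)&(V>90),'blue':(H>108)&(H<125)&(S>170)&(V>90),'yellow':(H>26)&(H<33)&(S>190)&(V>90),'green':(H>60)&(H<90)&(S>120)}
    for k,m in M.items():
        n,L,st,ce=cv2.connectedComponentsWithStats(m.astype(np.uint8))
        for i in range(1,n):
            if st[i,4]<25: continue
            q=W[(L==i)&(c['range_z']>0)]; 
            if len(q)==0 or abs(q[:,0].mean())>1.2: continue
            zt=np.percentile(q[:,2],95);t=q[q[:,2]>zt-.006]
            print(k,ce[i].round(0),st[i,4],'top',zt.round(3),'mean',t.mean(0).round(4),'n',len(t),'ext',np.ptp(t[:,:2],axis=0).round(3))
    if p=='t':
        # pipe: grey, high
        q=W[(S<60)&(W[...,2]>.095)&(W[...,2]<.113)&(W[...,1]<.1)]
        q=q[(q[:,0]>.3)]
        print('pipe n',len(q)); 
        t=q[q[:,2]>.105];(vx,vy,x0,y0)=cv2.fitLine(t[:,:2].astype(np.float32),cv2.DIST_HUBER,0,.01,.01).ravel()
        print('axis',vx,vy,x0,y0,'ztop',np.percentile(q[:,2],95),'ext',q.min(0),q.max(0))
        g=(M['green'])&(W[...,2]>.06)&(W[...,2]<.09); q=W[g]
        lab=(q-[x0,y0,0])[:,:2]@np.array([vx,vy]); print('along hist',np.histogram(lab,bins=20))
        # wood stand top plane 
        q=W[(W[...,2]>.048)&(W[...,2]<.062)&(W[...,1]>.05)&(H<20)&(W[...,0]<1)]
        r=cv2.minAreaRect(q[:,:2].astype(np.float32)*1000);print('stand',r,len(q))
E
python3 m.py
python3 - <<'E'
import cv2
a=cv2.imread('pics/scene.png')[130:260,250:380];b=cv2.imread('pics/top.png')[125:215,320:500]
a=cv2.resize(a,(390,390),interpolation=2);b=cv2.resize(b,(400,200),interpolation=2)
b=cv2.copyMakeBorder(b,0,190,0,0,0);cv2.imwrite('pics/crop.png',cv2.hconcat([a,b]))
E
```

```text
s cam at [ 1.236 -0.425  0.792]
red [276.  23.] 46 top 0.219 mean [-0.6835  0.9475  0.2175] n 8 ext [0.011 0.028]
red [298. 173.] 173 top 0.134 mean [0.4349 0.2442 0.1315] n 53 ext [0.026 0.034]
red [ 78. 298.] 183 top 0.137 mean [ 0.5828 -0.4138  0.135 ] n 180 ext [0.016 0.058]
blue [307. 191.] 152 top 0.133 mean [0.5181 0.2124 0.1311] n 47 ext [0.028 0.035]
blue [207. 249.] 108 top 0.113 mean [ 0.5564 -0.1208  0.1109] n 45 ext [0.028 0.022]
yellow [318. 204.] 29 top 0.135 mean [0.5977 0.1801 0.1327] n 29 ext [0.021 0.027]
green [253.  50.] 3863 top 0.083 mean [-0.765   0.8818  0.0804] n 2338 ext [0.386 1.005]
green [123.  66.] 825 top 0.083 mean [-0.8723  0.1691  0.0802] n 519 ext [0.438 0.21 ]
green [159. 262.] 80 top 0.076 mean [ 0.5155 -0.224   0.0744] n 78 ext [0.016 0.049]
green [179. 290.] 566 top 0.076 mean [ 0.5956 -0.2166  0.0744] n 280 ext [0.051 0.052]
green [101. 291.] 52 top 0.077 mean [ 0.5286 -0.3653  0.0747] n 50 ext [0.015 0.025]
green [125. 320.] 667 top 0.076 mean [ 0.6093 -0.3457  0.0743] n 336 ext [0.052 0.053]
t cam at [0.344 0.04  0.928]
red [471. 146.] 122 t
[... 739 characters left out ...]
.045]
pipe n 1517
axis 0.08806864 -0.99611443 0.56678575 -0.267123 ztop 0.11072039114283584 ext [ 0.5336558  -0.40607155  0.09500622] [ 0.60227202 -0.11229719  0.11299954]
along hist (array([84, 31, 24, 32, 75, 14,  0,  0,  0,  0,  0,  0,  0,  0, 38, 74, 27,
       28, 34, 60]), array([-0.07238501, -0.06352039, -0.05465577, -0.04579115, -0.03692653,
       -0.02806191, -0.01919728, -0.01033266, -0.00146804,  0.00739658,
        0.0162612 ,  0.02512582,  0.03399044,  0.04285506,  0.05171968,
        0.0605843 ,  0.06944892,  0.07831354,  0.08717816,  0.09604278,
        0.1049074 ]))
stand ((502.042236328125, 223.7407684326172), (240.43463134765625, 333.3114318847656), 40.77330780029297) 4115
```

View pics/crop.png

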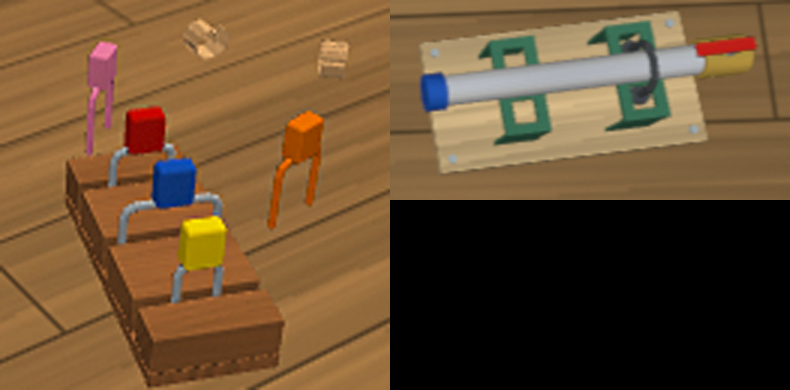

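The crop confirms it: the red U-bolt is in the stand's end kerf, with legs of medium width, and its grip top is at z = 0.134 as expected. The empty bracket sits between the blue pipe end and the dark U-bolt. Moving above the red grip.

>>> send_rows:
  increments: [0, 0, -0.1136, 1.54, -2.44, 0.05, 0.7, 0, 0, -0.1136, 1.54, -2.44, 0.05, 0.7, 0, 0, -0.1136, 1.54, -2.44, 0.05, 0.7, 0, 0, -0.1136, 1.54, -2.44, 0.05, 0.7, 0, 0, -0.1136, 1.54, -2.44, 0.05, 0.7, 0, 0, -0.1136, 1.54, -2.44, 0.05, 0.7, 0, 0, -0.1136, 1.54, -2.44, 0.05, 0.7, 0, 0, -0.1136, 1.54, -2.44, 0.05, 0.7, 0, 0, -0.1136, 1.54, -2.44, 0.05, 0.7, 0, 0, -0.1136, 1.54, -2.44, 0.05, 0.7, 0, 0, -0.1136, 1.54, -2.44, 0.05, 0.7, 0, 0, -0.1136, 1.54, -2.44, 0.05, 0.7, 0, 0, -0.1136, 1.54, -2.44, 0.05, 0.7, 0, 0, -0.1136, 1.54, -2.44, 0.05, 0.7, 0, 0, 0, 0, 0, 0, 0.7, 0, 0, 0, 0, 0, 0, 0.7]
  newtons: 30

```text
time: 1.43
position: [0.4314, 0.2441, 0.2373]
tool_rot: [0.826, 0.563, -0.0, -0.0]
ft_force: [0.4, 0.3, 0.4]
grip_width: 0.0608
grip_force: 0.0
```

```bash
cat > w.py <<'E'
from h import *
import sys
from scipy.spatial.transform import Rotation as R
c=cam('wrist',sys.argv[1]);W=pts(c)
hsv=cv2.cvtColor(c['image'],cv2.COLOR_RGB2HSV);H,S,V=[hsv[...,i].astype(int) for i in range(3)]
m=((H<4)|(H>176))&(S>180)&(V>80)
n,L,st,ce=cv2.connectedComponentsWithStats(m.astype(np.uint8))
for i in range(1,n):
    if st[i,4]<200: continue
    q=W[(L==i)&(c['range_z']>0)];zt=np.percentile(q[:,2],95);t=q[q[:,2]>zt-.004]
    r=cv2.minAreaRect((t[:,:2]*1000).astype(np.float32))
    print(ce[i],st[i,4],zt,t.mean(0),r)
o=robot.get_obs();T=R.from_quat(o['tool_rot']).as_matrix()
print(o['position'],'y',T[:,1],'z',T[:,2],np.degrees(np.arctan2(T[1,1],T[0,1])),o['time'],o['grip_width'])
E
python3 w.py w1.png
```

```text
[249.99897855 180.50970378] 979 0.13259417066993162 [0.43125462 0.24669524 0.13129643] ((430.6396789550781, 246.03797912597656), (34.823707580566406, 21.09547233581543), 69.42347717285156)
[0.43061758 0.24486073 0.23724607] y [ 0.93168758 -0.36325827 -0.00129487] z [-1.30089794e-03  2.28030679e-04 -9.99999128e-01] -21.30045140129898 1.4833 0.060881165687959544
```

View pics/w1.png

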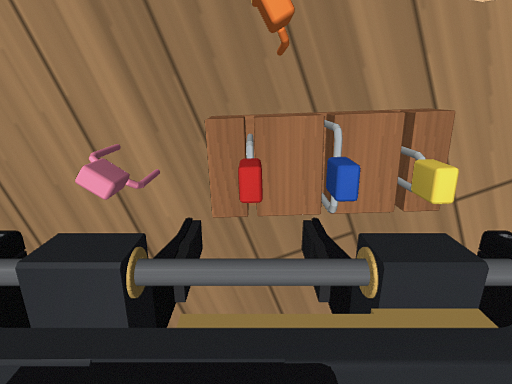

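The wrist view shows the red grip at (250,180), in line with the jaws, with blue at (343,180) and yellow at (434,181) clear of the fingers. Descend and close.

>>> send_rows:
  increments: [0, 0, 0, 0, 0.07, -2.5, 0.7, 0, 0, 0, 0, 0, -2.5, 0.7, 0, 0, 0, 0, 0, -2.5, 0.7, 0, 0, 0, 0, 0, -2.5, 0.7, 0, 0, 0, 0, 0, -2.0, 0.7, 0, 0, 0, 0, 0, -1.3, 0.7, 0, 0, 0, 0, 0, 0, 0.7, 0, 0, 0, 0, 0, 0, 0, 0, 0, 0, 0, 0, 0, 0, 0, 0, 0, 0, 0, 0, 0, 0, 0, 0, 0, 0, 0, 0, 0, 0, 0, 0, 0, 0, 0, 0, 0, 0, 0, 0, 0, 0]
  newtons: 30

```text
time: 2.57
position: [0.4312, 0.2459, 0.1052]
tool_rot: [0.825, 0.564, 0.001, 0.0]
ft_force: [0.4, 0.1, -0.1]
grip_width: 0.0291
grip_force: 0.0
```

>>> send_rows:
  increments: [0, 0, 0, 0, 0, 0, 0, 0, 0, 0, 0, 0, 0, 0, 0, 0, 0, 0, 0, 0, 0, 0, 0, 0, 0, 0, 0, 0, 0, 0, 0, 0, 0, 0, 0]
  newtons: 30

```text
time: 2.98
position: [0.431, 0.2459, 0.1048]
tool_rot: [0.826, 0.564, 0.0, -0.0]
ft_force: [-0.4, 0.4, 3.4]
grip_width: 0.0219
grip_force: 29.7
```

Gripped at 22 mm with 30 N. Lift straight up.

>>> send_rows:
  increments: [0, 0, 0, 0, 0, 1, 0, 0, 0, 0, 0, 0, 2, 0, 0, 0, 0, 0, 0, 2.5, 0, 0, 0, 0, 0, 0, 2.5, 0, 0, 0, 0, 0, 0, 2.5, 0, 0, 0, 0, 0, 0, 2.5, 0, 0, 0, 0, 0, 0, 1, 0, 0, 0, 0, 0, 0, 0, 0]

```text
time: 3.65
position: [0.4325, 0.2463, 0.2476]
tool_rot: [0.825, 0.564, 0.003, 0.001]
ft_force: [0.2, 0.3, -1.5]
grip_width: 0.022
grip_force: 29.7
```

```bash
python3 w.py w2.png
```

```text
[251.20347744 233.23731203] 2128 0.2749245041125829 [0.43695632 0.25733294 0.27444013] ((439.0508728027344, 263.4878845214844), (28.594453811645508, 21.436887741088867), 70.1141586303711)
[252.14492754 289.7826087 ] 345 0.2750125402750161 [0.428028   0.23338804 0.27394717] ((428.1460876464844, 233.1226348876953), (6.4138407707214355, 21.10304069519043), 69.61013793945312)
[0.43137119 0.24590896 0.24584962] y [ 0.93185496 -0.36282269  0.00245437] z [ 2.91635340e-03  7.25589728e-04 -9.99995484e-01] -21.273715623684684 3.7 0.02206687119163485
```

View pics/w2.png

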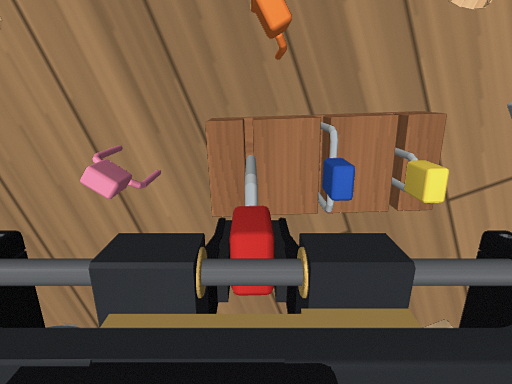

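The U-bolt is held: the red grip is at (251,240) between the pads, its leg ends hang at (251,175), and blue and yellow are undisturbed. The length I measured for the grip is odd, so I check for tilt or shift.

```bash
cat > t.py <<'E'
from h import *
from scipy.spatial.transform import Rotation as R
c=cam('wrist');W=pts(c);o=robot.get_obs();T=R.from_quat(o['tool_rot']).as_matrix()
hsv=cv2.cvtColor(c['image'],cv2.COLOR_RGB2HSV);H,S,V=[hsv[...,i].astype(int) for i in range(3)]
m=((H<4)|(H>176))&(S>180)&(V>80)&(c['range_z']>0)
print('cam in tool',(T.T@(-c['R'].T@c['t']-o['position'])).round(3),'fwd',(T.T@c['R'][2]).round(2))
for col in (245,252):
  for v in range(140,300,6):
    if c['range_z'][v,col]>0:
        p=T.T@(W[v,col]-o['position']);print(col,v,m[v,col],V[v,col],S[v,col],(p*1000).round(1))
E
python3 t.py
```

```text
cam in tool [ 0.081  0.001 -0.154] fwd [-0.29  0.    0.96]
245 140 False 51 140 [ 30.4  -6.3 198.3]
245 146 False 66 151 [ 24.1  -6.2 192.3]
245 152 False 94 146 [ 17.2  -6.2 190.8]
245 158 False 109 168 [ 10.2  -6.3 189.9]
245 164 False 112 134 [  2.7  -6.3 191. ]
245 170 False 119 45 [31.8 -3.3 43. ]
245 176 False 135 6 [32.2 -3.  25.8]
245 182 False 141 9 [30.3 -2.9 18.6]
245 188 False 158 8 [27.3 -2.8 15.8]
245 194 False 157 8 [24.  -2.8 14.2]
245 200 False 155 8 [20.8 -2.8 12.3]
245 206 False 142 158 [18.3 -2.8  9. ]
245 212 True 145 202 [18.2 -2.6 -0.5]
245 218 True 145 206 [18.4 -2.4 -9.4]
245 224 True 147 199 [ 18.3  -2.3 -16.7]
245 230 True 145 209 [ 17.7  -2.2 -22.5]
245 236 True 204 199 [ 16.9  -2.1 -27.4]
245 242 True 208 200 [ 13.5  -2.1 -27. ]
245 248 True 205 199 [ 10.7  -2.1 -27.8]
245 254 True 206 199 [  6.9  -2.2 -26.8]
245 260 False 74 31 [ 33.   -1.  -75.6]
245 266 False 99 15 [ 32.7  -1.  -78.4]
245 272 False 106 12 [ 31.8  -1.  -80.1]
245 278 False 105 12 [ 29.8  -1.  -80.2]
245 284 False 81 47 [ 27.2  -1.  -79.3]
245 290 True 202 199 [-13.1  -2.3 -27.6]
245 296
[... 411 characters left out ...]
.1  1.4 10.9]
252 200 False 192 20 [21.1  1.4 11.6]
252 206 False 139 165 [18.2  1.4  9.1]
252 212 True 141 204 [18.6  1.4 -1.3]
252 218 True 145 200 [18.2  1.3 -8.9]
252 224 True 147 199 [ 18.4   1.3 -17. ]
252 230 True 144 202 [ 18.3   1.3 -23.8]
252 236 True 203 201 [ 17.    1.3 -27.6]
252 242 True 206 198 [ 14.6   1.3 -29.1]
252 248 True 204 199 [ 11.1   1.3 -28.5]
252 254 True 204 201 [  8.    1.3 -28.7]
252 260 False 71 40 [ 33.2   1.1 -75.9]
252 266 False 98 10 [ 32.9   1.1 -78.8]
252 272 False 106 14 [ 31.5   1.1 -79.7]
252 278 False 107 10 [ 28.9   1.1 -78.9]
252 284 False 82 53 [ 26.4   1.1 -78.2]
252 290 True 199 200 [-12.    1.3 -29.1]
252 296 False 142 115 [-226.4    2.3  246. ]
```

The grip is centred and upright, and its origin is 17.6 mm below the TCP. Carry it over the empty bracket.

>>> send_rows:
  increments: [0, 0, -0.07, 0.8, -2.5, 0, 0, 0, 0, -0.08, 0.94, -3.3, 0, 0, 0, 0, -0.08, 0.94, -3.3, 0, 0, 0, 0, -0.08, 0.94, -3.3, 0, 0, 0, 0, -0.08, 0.94, -3.3, 0, 0, 0, 0, -0.08, 0.94, -3.3, 0, 0, 0, 0, -0.08, 0.94, -3.3, 0, 0, 0, 0, -0.08, 0.94, -3.3, 0, 0, 0, 0, -0.08, 0.94, -3.3, 0, 0, 0, 0, -0.08, 0.94, -3.3, 0, 0, 0, 0, -0.08, 0.94, -3.3, 0, 0, 0, 0, -0.08, 0.94, -3.3, 0, 0, 0, 0, -0.08, 0.94, -3.3, 0, 0, 0, 0, -0.08, 0.94, -3.3, 0, 0, 0, 0, 0, 0.14, -1.03, 0, 0, 0, 0, 0, 0, 0, 0, 0, 0, 0, 0, 0, 0, 0, 0]

```text
time: 5.17
position: [0.5612, -0.2178, 0.2426]
tool_rot: [0.999, 0.044, -0.002, -0.002]
ft_force: [0.3, 0.4, -1.2]
grip_width: 0.0221
grip_force: 29.7
```

```bash
cat > p.py <<'E'
from h import *
from scipy.spatial.transform import Rotation as R
c=cam('wrist','w3.png');W=pts(c);o=robot.get_obs();T=R.from_quat(o['tool_rot']).as_matrix()
print(o['position'],np.degrees(np.arctan2(T[1,1],T[0,1])),'z',T[:,2],o['time'],o['grip_force'])
hsv=cv2.cvtColor(c['image'],cv2.COLOR_RGB2HSV);H,S,V=[hsv[...,i].astype(int) for i in range(3)]
X=W[...,0];Y=W[...,1];Z=W[...,2];ok=c['range_z']>0
q=W[ok&(S<60)&(Z>.1045)&(Z<.115)&(Y<-.12)&(Y>-.33)]
f=cv2.fitLine(q[:,:2].astype(np.float32),cv2.DIST_HUBER,0,.01,.01).ravel();print('pipe',f,len(q),np.percentile(q[:,2],95),np.degrees(np.arctan2(f[1],f[0])))
g=(ok&(H>60)&(H<90)&(S>100)&(abs(Z-.075)<.004)&(abs(Y+.22)<.045)).astype(np.uint8)
n,L,st,ce=cv2.connectedComponentsWithStats(g)
for i in range(1,n):
    if st[i,4]>60:
        q=W[L==i];r=cv2.minAreaRect((q[:,:2]*1000).astype(np.float32));print(ce[i],st[i,4],q.mean(0),r)
E
python3 p.py
```

```text
[ 0.56114239 -0.21688272  0.24293413] -84.84679612127887 z [-0.00365326  0.00311182 -0.99998849] 5.2167 29.68517194469314
pipe [ 0.09660029 -0.99532324  0.5627621  -0.20094292] 3363 0.10824366336479982 -84.45656
[254.31171171 134.40630631] 1110 [ 0.60107699 -0.21713205  0.07381245] ((597.9786376953125, -217.28530883789062), (41.2900390625, 48.212257385253906), 5.401169300079346)
[238.53488372 197.34883721] 172 [ 0.52745849 -0.20552725  0.07377388] ((526.6982421875, -206.14532470703125), (23.107948303222656, 11.706259727478027), 4.012185573577881)
[270.08225108 199.78354978] 231 [ 0.52775145 -0.24222552  0.07383967] ((526.1610107421875, -238.42689514160156), (30.308263778686523, 19.563241958618164), 1.590752124786377)
```

View pics/w3.png

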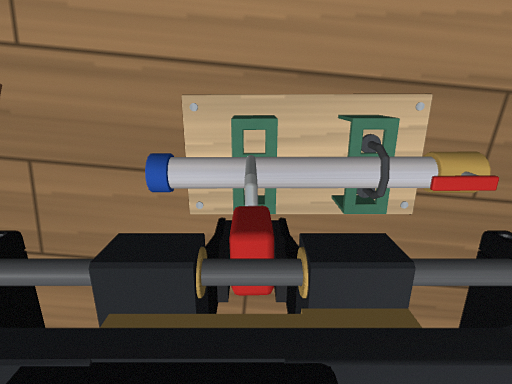

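The wrist view shows the leg aligned above the pipe at (251,165), with the bracket's holes at (254,140) and (254,203). Fused seat estimate: (0.564, -0.220), yaw about 5.3°. Apply the small correction and start lowering.

>>> send_rows:
  increments: [0, 0, 0, 0.14, -0.15, 0, 0, 0, 0, 0, 0.14, -0.15, 0, 0, 0, 0, 0, 0, 0, -2.0, 0, 0, 0, 0, 0, 0, -2.0, 0, 0, 0, 0, 0, 0, -1.8, 0, 0, 0, 0, 0, 0, 0, 0, 0, 0, 0, 0, 0, 0, 0]

```text
time: 5.8
position: [0.5649, -0.2202, 0.186]
tool_rot: [0.999, 0.045, -0.001, -0.001]
ft_force: [0.3, -0.7, -0.5]
grip_width: 0.0215
grip_force: 29.7
```

```bash
sed -i "s/'w3.png'/'w4.png'/" p.py; python3 p.py
```

```text
[ 0.56574138 -0.22096436  0.18711204] -84.81821816463571 z [ 4.62413742e-04 -2.02527152e-04 -9.99999873e-01] 5.85 29.684459486743435
pipe [ 0.09135006 -0.99581885  0.56595176 -0.2318412 ] 4888 0.10829992400471189 -84.75871
[251.56827924 147.26699326] 1633 [ 0.60040806 -0.2173015   0.07379881] ((597.3487548828125, -217.23402404785156), (42.49435806274414, 48.86576843261719), 5.244359016418457)
```

View pics/w4.png

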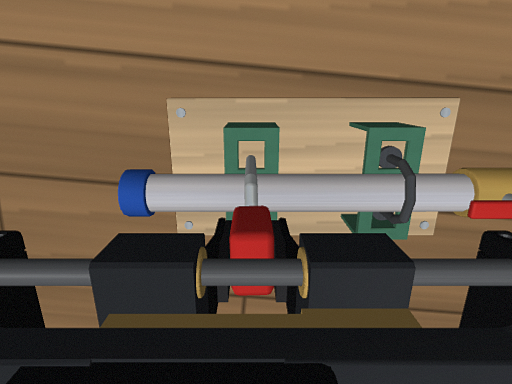

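The leg at (251,160) is over the far hole at (251,153), and the pipe fit agrees to within 1 mm. Lower the rest.

>>> send_rows:
  increments: [0, 0, 0, 0, 0, -1.2, 0, 0, 0, 0, 0, 0, -1.2, 0, 0, 0, 0, 0, 0, -1.2, 0, 0, 0, 0, 0, 0, -1.0, 0, 0, 0, 0, 0, 0, -0.8, 0, 0, 0, 0, 0, 0, -0.4, 0, 0, 0, 0, 0, 0, 0, 0, 0, 0, 0, 0, 0, 0, 0]

```text
time: 6.52
position: [0.5657, -0.2216, 0.1289]
tool_rot: [0.999, 0.045, 0.0, 0.0]
ft_force: [0.2, 0.0, -2.2]
grip_width: 0.022
grip_force: 29.7
```

>>> send_rows:
  increments: [0, 0, 0, 0, 0, -0.15, 0, 0, 0, 0, 0, 0, -0.1, 0, 0, 0, 0, 0, 0, 0, 0, 0, 0, 0, 0, 0, 0, 0]

```text
time: 6.85
position: [0.5659, -0.2219, 0.1269]
tool_rot: [0.999, 0.045, 0.001, 0.001]
ft_force: [-1.5, 0.2, 2.5]
grip_width: 0.0213
grip_force: 29.7
```

Contact with the pipe begins, at a height of about 0.109 m. Open and wait, then go straight up.

>>> send_rows:
  increments: [0, 0, 0, 0, 0, 0, 0.6, 0, 0, 0, 0, 0, 0, 0.6, 0, 0, 0, 0, 0, 0, 0.6, 0, 0, 0, 0, 0, 0, 0.6, 0, 0, 0, 0, 0, 0, 0.6, 0, 0, 0, 0, 0, 0, 0.6, 0, 0, 0, 0, 0, 1, 0.6, 0, 0, 0, 0, 0, 2, 0.6, 0, 0, 0, 0, 0, 3, 0.6, 0, 0, 0, 0, 0, 3, 0.6, 0, 0, 0, 0, 0, 3, 0.6, 0, 0, 0, 0, 0, 0, 0.6, 0, 0, 0, 0, 0, 0, 0.6]

```text
time: 7.93
position: [0.5666, -0.2222, 0.2492]
tool_rot: [0.999, 0.045, 0.002, 0.002]
ft_force: [-0.4, 0.5, 0.0]
grip_width: 0.0525
grip_force: 0.0
```

```bash
sed -i "s/w4.png/w5.png/" p.py; python3 p.py; python3 w.py w6.png
python3 - <<'E'
from h import *
a=cam('scene');cv2.imwrite('pics/end.png',cv2.resize(a['image'][130:370,50:370,::-1],(640,480)))
E
```

```text
[ 0.56538382 -0.22150764  0.24717325] -84.87333967676783 z [ 1.44352183e-03 -9.34553892e-04 -9.99998521e-01] 7.9833 0.0
pipe [ 0.08664645 -0.9962391   0.56864125 -0.26225534] 3072 0.10857069086307095 -85.02929
[248.73144531 139.59375   ] 1024 [ 0.60091643 -0.21706862  0.07385314] ((597.945556640625, -217.25062561035156), (40.6099967956543, 48.50840377807617), 5.0429911613464355)
[248.12280702 207.01754386] 627 [ 0.52106055 -0.22327302  0.07382165] ((524.6492309570312, -223.8109893798828), (31.29024887084961, 48.235042572021484), 5.710862159729004)
[251.84245077 185.07439825] 914 0.1548081942701666 [ 0.56995127 -0.22185395  0.15314075] ((569.6067504882812, -221.6543731689453), (34.88848876953125, 21.54296112060547), 8.391095161437988)
[454.67995311 185.80187573] 853 0.13606387076549592 [ 0.58204422 -0.41312369  0.13487785] ((582.0762329101562, -414.16326904296875), (13.02406120300293, 61.491207122802734), 5.272828102111816)
[ 0.5647211  -0.22111795  0.24586377] y [ 8.93188224e-02 -9.96002910e-01 -5.92859112e-04] z [-9.12294648e-04  5.13425913e-04 -9.99999452e-01] -84.87557843131468 8.0333 0.052075606440060804
```

View pics/end.png

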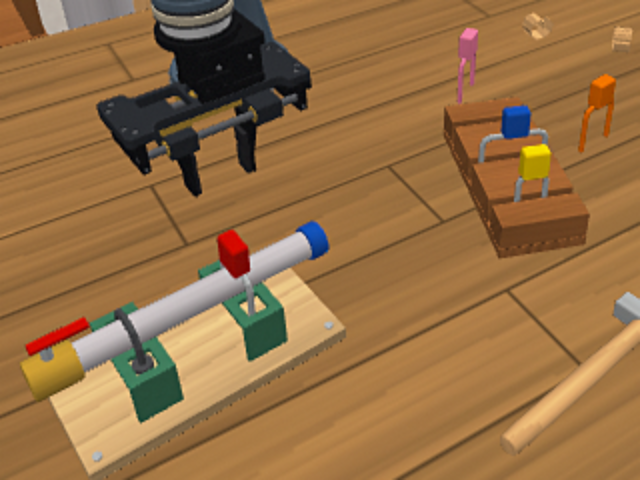

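The final view shows the red U-bolt astride the pipe at the empty bracket, a slight lean at (233,255), leg in the hole at (250,300), and blue and yellow in their places. One more reading checks that the lean is stable.

>>> send_rows:
  increments: [0, 0, 0, 0, 0, 0, 0.6, 0, 0, 0, 0, 0, 0, 0.6, 0, 0, 0, 0, 0, 0, 0.6, 0, 0, 0, 0, 0, 0, 0.6, 0, 0, 0, 0, 0, 0, 0.6, 0, 0, 0, 0, 0, 0, 0.6, 0, 0, 0, 0, 0, 0, 0.6, 0, 0, 0, 0, 0, 0, 0.6, 0, 0, 0, 0, 0, 0, 0.6, 0, 0, 0, 0, 0, 0, 0.6]

```text
time: 8.92
position: [0.5653, -0.2215, 0.2461]
tool_rot: [0.999, 0.045, 0.0, 0.0]
ft_force: [-1.2, 0.0, 1.2]
grip_width: 0.0521
grip_force: 0.0
```

```bash
python3 w.py w7.png
python3 - <<'E'
from h import *
c=cam('wrist');W=pts(c)
hsv=cv2.cvtColor(c['image'],cv2.COLOR_RGB2HSV);H,S,V=[hsv[...,i].astype(int) for i in range(3)]
m=((H<4)|(H>176))&(S>180)&(V>80)&(c['range_z']>0)&(abs(W[...,1]+.22)<.04)&(W[...,2]>.148)
q=W[m];q=q[(abs(q-np.median(q,0))<[.013,.008,.01]).all(1)]
A=np.c_[q[:,:2]-q[:,:2].mean(0),np.ones(len(q))];print('slope',np.linalg.lstsq(A,q[:,2],rcond=None)[0])
E
```

```text
[251.95956284 185.27868852] 915 0.15483548086762927 [ 0.56992443 -0.22190645  0.15315523] ((569.8575439453125, -221.86468505859375), (35.01083755493164, 21.295875549316406), 5.834905624389648)
[455.109447   186.07949309] 868 0.1360376302697494 [ 0.58195169 -0.41268879  0.13487735] ((581.5287475585938, -413.8429260253906), (13.995003700256348, 60.2339973449707), 5.885277271270752)
[ 0.56534681 -0.22147119  0.24612452] y [ 8.92780395e-02 -9.96006741e-01  6.53936864e-05] z [ 1.22913277e-04 -5.46384148e-05 -9.99999991e-01] -84.87792538285836 8.9667 0.052288979332448096
slope [-0.08802824  0.00224891  0.15326922]
```

Stationary, about 5° of tilt (limit 15°), origin near (0.566, -0.222, 0.108). Everything is within tolerance, so I hand in.

```bash
python3 -c "
from rig import robot
print(robot.hand_in())"
```

```text
the job is handed in; nothing more can be done
None
```

I set the red U-bolt astride the pipe at the empty bracket, released it and handed the job in at about 9 s: it rests still with a 5° lean and both legs lowered through the holes, yellow and blue look unmoved in the stand, and `hand_in()` returned no verdict.

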